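# Drop the chest front level, then hold its sprung lid just below balance

### The job

Get the wooden coaster chest ready for me to load: first fold its stiff blue front flap down until it stands out level like a shelf, and leave it so. Then take the sprung lid (it has a round grip in front) and raise it until it is clearly past its balance point (about 49 degrees up), never letting it fly on towards its back stop, bring it back and hold it still just below balance, about 41 degrees up. Finish while still holding the lid there, and do not disturb the loose wood slice, jar and brush on the table.

Things in the scene. Friction and masses are not known exactly. Their poses are not given: they have to be found in the camera images.
- chest: Wooden coaster chest fixed to the table, 220 mm deep (its x), 320 mm wide (its y), 105 mm high without the lid. Origin: centre of its underside, on the table. Its front (flap and grip) faces its own -x, towards the robot; z up. Arcs beside both ends of the lid show the lid's angle: green from about 0.62 to 0.82 rad, red at the balance point.
- lid (a joint): Angle of the lid, rad: 0 = shut and level, grows as its front edge rises, back stop at 1.5. A spring nearly balances it: balance point 0.85 (49 degrees); below that it falls shut by itself, above it swings on open. Forces at the grip: 1 N up to start it, 0.3 N to hold at 0.72. Over 0.95 is clearly past balance; keep it under 1.3; hold at 0.72 (0.62 to 0.82 is good).
- lid_hinge (a point): Middle of the lid's hinge axis, at the mid-thickness of the board, 100 mm behind the chest's centre (its +x), 113 mm above the table. The axis runs along the chest's y. The lid is a light wood board 16 mm thick, 210 mm from hinge to front edge, 324 mm wide, 0.8 kg.
- grip (a point): Round dark wood grip with yellow faces: an upright disc, 40 mm diameter, 16 mm thick along the chest's y, on the middle of the lid's front edge. Origin: centre of the disc, 242 mm from the hinge axis in the board's mid-plane, 32 mm ahead of the board; 113 mm above the table when shut. Pinch its flat faces from above; it can turn between the fingers as the lid tilts.
- flap (a joint): Angle of the blue front flap, rad: 0 = upright against the chest's front, 1.571 = standing out level towards the robot, stop at 1.9. It starts leaning out between 0.65 and 1.0. Its hinge is stiff and it stays where left: about 4 N at its edge moves it. The board is 300 mm wide, 72 mm from hinge to edge, 8 mm thick (on its outer, lower side).
- flap_hinge (a point): Middle of the flap's hinge axis: at the chest's front face, 110 mm ahead of its centre and 30 mm above the table. The axis runs along the chest's y. The flap's inner (upper when level) face lies in the plane through this axis.
- flap_edge (a point): Middle of the flap's free edge on its inner face, 72 mm from the hinge axis.
- slice: Loose bystander: round slice of branch wood with bark, 90 mm diameter, 18 mm thick, lying flat on the table. Origin: centre of its underside.
- jar: Loose bystander: amber glass jar with green cap, 60 mm diameter, 85 mm tall, upright. Origin: centre of its underside.
- brush: Loose bystander: flat brush lying on the table along its own x. Origin: centre of its underside.

How it is judged:
By the outcome, as a careful person would: the job done as asked, in the order asked, and still so for the second after the job is handed in, while the arm keeps its last pose, push and grip.
It also fails if it takes over 59 s, if anything falls off the work surface, if the arm or the gripper's body presses on something with over 40 N, if the wrist force passes 120 N, or if a joint passes its speed limit or range.

### The arm

A 6-joint arm with a two-finger parallel gripper is mounted at the origin on the work surface. World frame = base frame: x ahead of the robot, y to its left, z up, the work surface at z = 0. Lengths are in m, angles in rad, forces in N, time in s.
With the tool pointing down it reaches from about 0.35 to 0.775 m from the base axis. Payload 5.5 kg.
Tool frame: the origin (TCP) lies at the very end of the fingers, on their centre line; the grasp point (between the pads) lies 19 mm behind it; z points along the fingers, y is the line along which they close (so a half turn about z gives the same grasp; the last joint's range is limited). The gripper opens to 85 mm and grips with 20 to 120 N. Pads are 22 mm wide; open, the fingers measure 114 mm over their backs; the gripper's body (76 mm by 85 mm) begins 54 mm behind the grasp point. The pads swing forward as they close: fully open they stand 13 mm farther back than shut.
Start: joints at [1.202, 0.313, 0.046, 1.304, 0, 1.431], TCP at [0.13, 0.56, 0.231] pointing down, gripper open.
Joint ranges: [-2.76, 2.76], [-0.86, 1.69], [-1.03, 1.26], [-2.2, 2.34], [-1.47, 1.5], [-3.14, 3.14]. Speed limits (rad/s): [2.57, 2.57, 3.14, 3.14, 3.14, 3.14].

### API

Orientations are given as a unit quaternion [w, x, y, z].
In Python, from workcell import env, read_camera, get_calibration gives the robot as it stands.
- The arm moves only by the tool jog_arm, never from a script. Its argument "motion" is one flat list of numbers, 7 for each row, row after row: the shift along the tool's x, y, z as a fraction of full scale, then the turn, a rotation vector about the tool's x, y, z as a fraction of full scale, then the opening, from 0 (shut) to 1 (fully open). In form: [x, y, z, wx, wy, wz, grip, x, y, z, wx, wy, wz, grip, ...]. A call has 1 to 12 rows; each row is the pose to reach, as a shift and turn from the pose commanded when the call began, along the tool's axes at that moment; what a row does not reach only later rows make up. Full scale, the value 1, is 0.2 m for a shift and 90 degrees for a turn. A row lasts 1/8 s, in which the tool goes at most 62.5 mm and 10.7 degrees, less where a joint would pass 70% of its speed; a pose out of reach is approached as far as the arm can. A call with a number of a shift or a turn outside -1 to 1 is refused whole. A call with a gripper value outside its range is refused whole. The fingers move at their own pace and stop on an object; "newtons" is the grip in N (left out, the last holds). Time passes only in rows, so rows that repeat a pose let the fingers close. It gives the time, the measured TCP pose, the force, the opening and the grip force at its end, in the units of the state.
- env.get_state(): the state, without advancing time (a new reading comes with each control period).
- read_camera(name): name is "side" or "top" or "wrist"; returns the picture (420x560x3 uint8, red, green, blue); there is no depth.
- get_calibration(name): a dict with "fx", "fy", "cx", "cy" (pixels), "world_from_camera" (4x4, takes a point from camera to world coordinates). Camera axes: x right, y down, z forward; pixel columns grow to the right and rows downward; lengths in m; the calibration is good to about 2 mm. A picture is of the moment at which its call begins: read the wrist's pose just before it. get_calibration takes no time and is no camera call; for the wrist camera it gives the pose at the moment of the call.
- env.hand_in(): hands the job in; it is judged then, once.
The state is a dict: "clock": time; "joint_pos": joint angles; "qvel": joint speeds; "tau": joint torques, N m; "tcp_pos": TCP position; "orientation": TCP orientation; "wrist_force": force on the tool from outside, world axes, zero at the start; "ft_torque": the same for the moment, N m; "finger_gap": finger opening in m; "grip_force": force on a finger pad.
Only numpy, scipy, OpenCV 4.12 (cv2) and the standard library are available. Lean on these libraries where they do the work, as an engineer would, in place of code of your own. Each camera call takes 0.05 s, during which the arm holds its last target. There are 200 camera calls.

## Working session

There is one attempt and no reset: what is moved stays moved. The work goes in short steps, Python scripts to look and compute and a tool call to move; the robot and the scene stay as the last step left them, time stands still between calls to the robot, and variables do not carry over. Pictures are saved under pics/ and viewed, at most 10 in all, crops included, and the job is handed in when it is done.

Besides the shell and the picture viewer there is one more tool, called after "Call:" as name(argument=value, ...) on one line, values as JSON. jog_arm: Moves the arm, as the interface text tells. Shift numbers are shares of 0.2 m and turn numbers shares of 90 degrees, none past 1 either way. Its arguments: {"type":"object","properties":{"motion":{"type":"array","items":{"type":"number"}},"newtons":{"type":"number"}},"required":["motion"]}

```bash
ls; mkdir -p pics; python3 - <<'E'
from workcell import env, read_camera, get_calibration
import cv2, numpy as np
for n in("side","top"):
    im=read_camera(n); cv2.imwrite(f"pics/{n}0.png",im[...,::-1]); c=get_calibration(n)
    print(n,c["fx"],c["fy"],c["cx"],c["cy"]); print(np.round(c["world_from_camera"],3))
s=env.get_state(); print(s)
E
```

```text
pics
side 399.58839076577635 399.58839076577635 276.80071722964556 210.99055001069195
[[ 0.922  0.253 -0.294  0.936]
 [ 0.387 -0.628  0.675 -0.685]
 [-0.014 -0.736 -0.677  0.839]
 [ 0.     0.     0.     1.   ]]
top 505.94561324231927 505.94561324231927 278.90747699232446 201.10107855408813
[[ 0.018 -0.983  0.184  0.354]
 [-0.999 -0.023 -0.025  0.063]
 [ 0.028 -0.184 -0.983  1.44 ]
 [ 0.     0.     0.     1.   ]]
{'clock': 0.1, 'joint_pos': array([ 1.20237640e+00,  3.13939103e-01,  4.51157311e-02,  1.30360839e+00,
       -3.21398044e-05,  1.43119386e+00]), 'qvel': array([ 0.00068794, -0.00023511,  0.00456745,  0.00057437, -0.00210863,
       -0.00099296]), 'tau': array([ 3.30848823e-03, -4.81724524e+01,  2.99244297e+01,  1.27818401e-02,
       -8.93347783e-05, -2.42765049e-05]), 'tcp_pos': array([0.13028199, 0.55958535, 0.23049966]), 'orientation': array([-1.89928189e-04,  1.14159256e-01,  9.93462126e-01, -7.95514921e-04]), 'wrist_force': array([ 0.90506205, -0.0591726 ,  1.00020852]), 'ft_torque': array([ 0.00469814, -0.04299406, -0.02141113]), 'grip_force': 0.0, 'finger_gap': 0.08537842127440147}
```

View pics/top0.png

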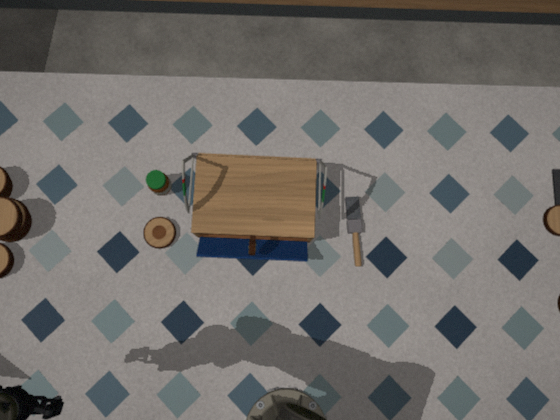

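View pics/side0.png

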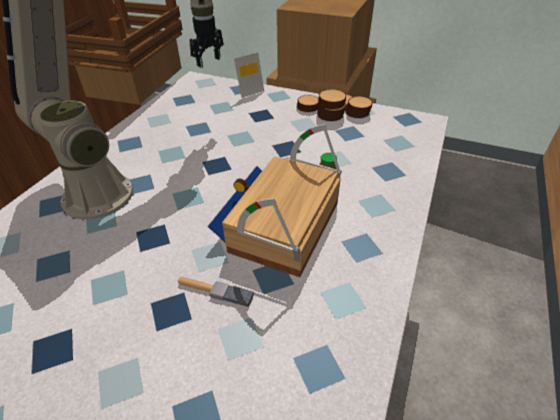

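The top view shows the lid at about (191-318, 154-240), the blue flap at (197-308, 235-260), the grip at (252, 245), the jar at (157, 181), the slice at (160, 232) and the brush at (355, 230). In the side view the grip is at (239, 186).

```bash
cat > h.py <<'E'
from workcell import env, read_camera, get_calibration
import cv2, numpy as np
def ray(n,uv,c=None):
    c=c or get_calibration(n); T=np.array(c["world_from_camera"])
    d=T[:3,:3]@np.array([(uv[0]-c["cx"])/c["fx"],(uv[1]-c["cy"])/c["fy"],1]); return T[:3,3],d/np.linalg.norm(d)
def plane(n,uv,z):
    o,d=ray(n,uv); return o+d*(z-o[2])/d[2]
def proj(n,p):
    c=get_calibration(n); T=np.linalg.inv(c["world_from_camera"]); q=T[:3,:3]@p+T[:3,3]
    return np.array([c["fx"]*q[0]/q[2]+c["cx"],c["fy"]*q[1]/q[2]+c["cy"]])
E
python3 - <<'E'
from h import *
t=cv2.imread("pics/top0.png"); s=cv2.imread("pics/side0.png")
hsv=cv2.cvtColor(t,cv2.COLOR_BGR2HSV)
m=cv2.inRange(hsv,(5,60,70),(25,255,255)); m[:140]=0;m[270:]=0;m[:,:180]=0;m[:,335:]=0
m=cv2.morphologyEx(m,cv2.MORPH_OPEN,np.ones((9,9)))
c=max(cv2.findContours(m,0,2)[0],key=cv2.contourArea); r=cv2.minAreaRect(c); b=cv2.boxPoints(r)
print("lid",r); P=np.array([plane("top",p,.121) for p in b]); print(P.round(4)); print(np.linalg.norm(P-np.roll(P,1,0),axis=1))
ap=cv2.approxPolyDP(c,6,True)[:,0]; print("poly",ap.tolist(),[plane("top",p,.121)[:2].round(3).tolist() for p in ap])
m=cv2.inRange(hsv,(105,150,30),(125,255,255)); m[:225]=0;m[270:]=0;m[:,:185]=0;m[:,325:]=0
ys,xs=np.where(m); print("blue",xs.min(),xs.max(),ys.min(),ys.max())
for x in range(200,310,15): k=ys[xs==x]; print(x,k.min() if len(k) else 0,k.max() if len(k) else 0,end="; ")
h2=cv2.cvtColor(s,cv2.COLOR_BGR2HSV)
y=cv2.inRange(h2,(12,170,110),(35,255,255)); y[:170]=0;y[200:]=0;y[:,:228]=0;y[:,250:]=0
ys,xs=np.where(y); print("yel",len(xs),xs.mean(),ys.mean()); print(plane("side",(xs.mean(),ys.mean()),.113))
big=np.hstack([cv2.resize(t[225:270,185:325],None,fx=4,fy=4,interpolation=2)[:180,:]])
b2=cv2.resize(s[120:280,200:350],None,fx=3,fy=3,interpolation=2)
o=np.zeros((180+b2.shape[0]-60,560,3),np.uint8); o[:180]=big; o[180:,:450]=b2[:-60]; cv2.imwrite("pics/c1.png",o)
E
```

```text
lid ((254.24131774902344, 196.86358642578125), (122.85108184814453, 83.21317291259766), 2.5261168479919434)
[[ 0.5041  0.2571  0.121 ]
 [ 0.7287  0.2585  0.121 ]
 [ 0.7222 -0.0724  0.121 ]
 [ 0.4967 -0.0636  0.121 ]]
[0.32083502 0.22456621 0.33091469 0.22564181]
poly [[196, 156], [192, 232], [314, 236], [315, 159]] [[0.719, 0.255], [0.514, 0.255], [0.51, -0.064], [0.719, -0.066]]
blue 197 306 237 260
200 238 255; 215 238 256; 230 239 256; 245 240 258; 260 240 259; 275 241 258; 290 241 259; 305 242 260; yel 62 238.83870967741936 186.43548387096774
[0.47922903 0.09351821 0.113     ]
```

View pics/c1.png

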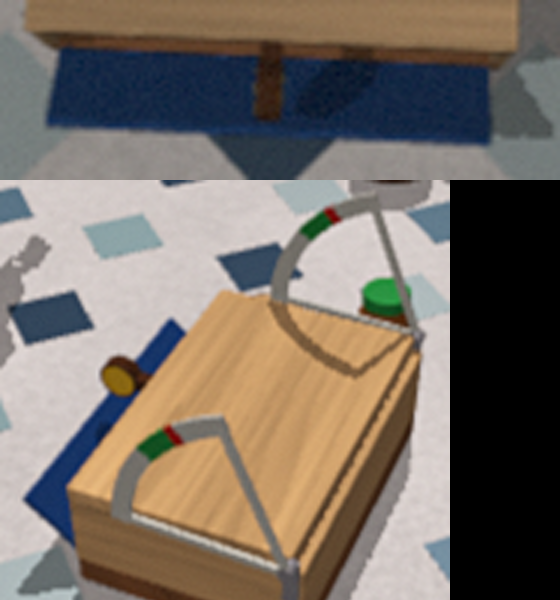

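The crop shows the lid's front corners at top pixels (191.5, 234.2) and (314.2, 236.2), and the flap edge corners at (196.7, 256.5) and (307.2, 260.7). The grip spans columns 249-256 and its front end is at row 255. The yellow face is centred at (239, 186) in the side view.

```bash
python3 - <<'E'
from h import *
f=lambda n,uv,z:plane(n,uv,z).round(4)
a,b=f("top",(191.5,234.2),.121),f("top",(314.2,236.2),.121); print("lidfront",a,b,a-b)
for th in(.65,.8,1.0):
    z=.03+.072*np.cos(th); a,b=f("top",(196.7,256.5),z),f("top",(307.2,260.7),z); print(th,"edge",a,b,np.linalg.norm(a-b), "hinge x", (a+b)[0]/2+.072*np.sin(th))
print("grip top front",f("top",(252.3,255),.113),f("top",(252.3,250),.133))
# side view flap edge corners: crop (175,140),(25,320)->/3
for th in(.65,.8,1.0):
    z=.03+.072*np.cos(th)
    print(th,f("side",(200+173/3,120+140/3),z),f("side",(200+26/3,120+318/3),z))
print("side lid corners",f("side",(200+68/3,120+312/3),.121),f("side",(200+228/3,120+112/3),.121),f("side",(200+418/3,120+160/3),.121))
t=cv2.imread("pics/top0.png");hsv=cv2.cvtColor(t,cv2.COLOR_BGR2HSV)
print("jar",f("top",(157,181),.085),"slice",f("top",(160,232),.018),"brush",f("top",(352,197),.01),f("top",(359,265),.01))
E
```

```text
lidfront [0.5081 0.2561 0.121 ] [ 0.5097 -0.0647  0.121 ] [-0.0016  0.3208  0.    ]
0.65 edge [0.4529 0.2444 0.0873] [ 0.4477 -0.0495  0.0873] 0.2939459984418907 hinge x 0.4938734212129949
0.8 edge [0.4535 0.2454 0.0802] [ 0.4482 -0.0501  0.0802] 0.2955475257890006 hinge x 0.5024996385447656
1.0 edge [0.4543 0.2469 0.0689] [ 0.449  -0.0511  0.0689] 0.298047127146027 hinge x 0.5122359109061685
grip top front [0.4579 0.0964 0.113 ] [0.4692 0.0963 0.133 ]
0.65 [0.4737 0.2318 0.0873] [ 0.4637 -0.0592  0.0873]
0.8 [0.4693 0.2405 0.0802] [ 0.4592 -0.0532  0.0802]
1.0 [0.4624 0.2543 0.0689] [ 0.4521 -0.0438  0.0689]
side lid corners [ 0.5147 -0.0673  0.121 ] [0.527 0.256 0.121] [0.7321 0.2498 0.121 ]
jar [0.6561 0.3623 0.085 ] slice [0.5245 0.3596 0.018 ] brush [ 0.6391 -0.1844  0.01  ] [ 0.4439 -0.2025  0.01  ]
```

Call:
jog_arm(motion=[-0.96,-0.93,0,0,0,-0.134,0,-0.96,-0.93,0,0,0,-0.134,0,-0.96,-0.93,0,0,0,-0.134,0,-0.96,-0.93,0,0,0,-0.134,0,-0.96,-0.93,0,0,0,-0.134,0,-0.96,-0.93,0,0,0,-0.134,0], newtons=60)

```text
clock: 0.85
tcp_pos: [0.2758, 0.3342, 0.2312]
orientation: [-0.0, 0.011, 1.0, -0.0]
wrist_force: [-0.8, 0.2, -0.2]
finger_gap: 0.0002
grip_force: 0.0
```

Call:
jog_arm(motion=[-0.6,-0.98,0,0,0,0,0,-0.6,-0.98,0,0,0,0,0,-0.6,-0.98,0,0,0,0,0,-0.6,-0.98,0,0,0,0,0,-0.6,-0.98,0,0,0,0,0])

```text
clock: 1.48
tcp_pos: [0.3929, 0.1361, 0.231]
orientation: [-0.0, 0.011, 1.0, 0.0]
wrist_force: [-0.2, 0.9, -0.4]
finger_gap: 0.0004
grip_force: 0.0
```

```bash
python3 - <<'E'
from h import *
c=get_calibration("wrist"); np.save("pics/wc.npy",c["world_from_camera"]); im=read_camera("wrist"); cv2.imwrite("pics/w1.png",im[...,::-1])
print(c["fx"],np.round(c["world_from_camera"],3), env.get_state()["tcp_pos"])
print(proj("wrist",np.array([.479,.1,.113])),proj("wrist",np.array([.457,.1,.0775])))
E
```

```text
351.9030267751568 [[ 0.022  0.945  0.327  0.309]
 [ 1.    -0.021 -0.006  0.139]
 [ 0.001  0.327 -0.945  0.375]
 [ 0.     0.     0.     1.   ]] [0.3919673  0.13718514 0.23098466]
[235.32580993 299.33120077] [238.20894482 257.6474829 ]
```

View pics/w1.png

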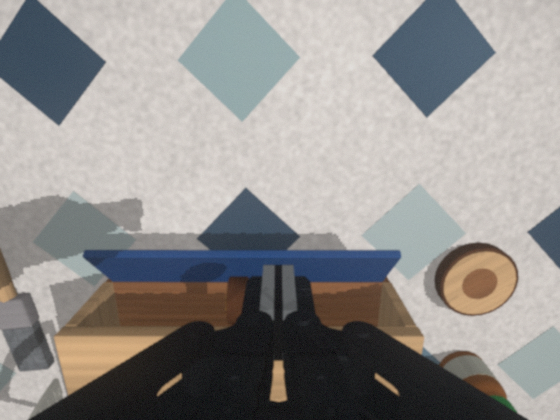

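The wrist view shows the flap edge's end face as a band at rows 250-258 and columns 85-400. The grip's left side is at column ~227 and the lid's front corners are at about (57, 333) and (422, 333). The fingers hide the rest.

```bash
python3 - <<'E'
from h import *
im=cv2.imread("pics/w1.png")
c=get_calibration("wrist"); c["world_from_camera"]=np.load("pics/wc.npy")
def f(uv,z):
    o,d=ray("wrist",uv,c); return (o+d*(z-o[2])/d[2]).round(4)
for col in(110,190,300,370): print(col,[im[r,col].tolist() for r in range(246,286,2)])
print([im[300,x].tolist() for x in range(218,246,3)])
for z in(.07,.0775,.085): print(z,f((85,250),z),f((400,250),z))
print("lid",f((57,333),.121),f((422,333),.121),"grip left",f((227,300),.113))
E
```

```text
110 [[124, 124, 114], [121, 120, 112], [95, 78, 64], [94, 65, 49], [93, 66, 48], [90, 62, 43], [96, 64, 44], [98, 66, 47], [98, 61, 43], [98, 66, 46], [96, 64, 44], [98, 65, 46], [101, 66, 46], [101, 66, 46], [100, 65, 45], [99, 61, 43], [95, 66, 54], [66, 64, 78], [67, 88, 112], [78, 104, 127]]
190 [[145, 148, 151], [140, 142, 146], [124, 102, 93], [123, 79, 55], [122, 77, 52], [125, 80, 54], [103, 66, 48], [101, 64, 45], [99, 64, 44], [105, 68, 50], [95, 61, 46], [78, 49, 35], [76, 50, 38], [79, 54, 42], [77, 48, 36], [71, 46, 33], [75, 49, 36], [74, 49, 38], [55, 56, 70], [47, 64, 91]]
300 [[136, 139, 142], [136, 136, 139], [122, 100, 89], [125, 79, 54], [126, 80, 55], [126, 78, 50], [107, 69, 46], [102, 65, 45], [100, 63, 41], [103, 65, 43], [99, 63, 42], [101, 64, 42], [99, 61, 38], [99, 63, 41], [97, 61, 40], [62, 42, 34], [41, 38, 35], [35, 35, 31], [37, 34, 31], [35, 32, 29]]
370 [[202, 206, 212], [196, 200, 204], [144, 126, 120], [127, 85, 61], [126, 82, 58], [129, 86, 59], [113, 75, 56], [105, 71, 53], [107, 73, 55], [103, 68, 51], [105, 67, 48], [109, 72, 55], [106, 69, 50], [107, 72, 53], [106, 68, 51], [106, 69, 49], [106, 69, 47], [101, 66, 49], [78, 83, 102], [65, 91, 129]]
[[41, 58, 87], [43, 61, 90], [40, 59, 87], [40, 56, 82], [34, 52, 81], [45, 59, 89], [40, 59, 87], [39, 55, 85], [40, 53, 80], [25, 23, 26]]
0.07 [ 0.4505 -0.0477  0.07  ] [0.4572 0.2525 0.07  ]
0.0775 [ 0.447  -0.0431  0.0775] [0.4535 0.2497 0.0775]
0.085 [ 0.4435 -0.0385  0.085 ] [0.4499 0.2469 0.085 ]
lid [ 0.5052 -0.0567  0.121 ] [0.5123 0.2599 0.121 ] grip left [0.4806 0.0915 0.113 ]
```

Call:
jog_arm(motion=[-0.44,-0.58,0,0,0,0,0,-0.44,-0.58,0.2,0,0,0,0,-0.44,-0.58,0.5,0,0,0,0,-0.44,-0.58,0.5,0,0,0,0,-0.44,-0.58,0.5,0,0,0,0])

```text
clock: 2.15
tcp_pos: [0.4763, 0.0212, 0.1308]
orientation: [-0.001, 0.008, 1.0, 0.0]
wrist_force: [0.6, 0.1, 0.6]
finger_gap: 0.0
grip_force: 0.0
```

Call:
jog_arm(motion=[0,0,0.15,0,0,0,0,0,0,0.28,0,0,0,0,0.01,0,0.32,0,0,0,0,0.03,0,0.36,0,0,0,0,0.05,0,0.4,0,0,0,0,0.07,0,0.44,0,0,0,0,0.085,0,0.47,0,0,0,0,0.09,0,0.49,0,0,0,0,0.09,0,0.49,0,0,0,0])

```text
clock: 3.28
tcp_pos: [0.4592, 0.0198, 0.0331]
orientation: [-0.0, 0.009, 1.0, -0.0]
wrist_force: [1.5, 0.6, 3.4]
finger_gap: 0.0
grip_force: 1.1
```

```bash
python3 - <<'E'
from h import *
s=env.get_state(); print(s["tcp_pos"],s["wrist_force"])
im=read_camera("side"); cv2.imwrite("pics/s2.png",cv2.resize(im[130:270,180:360],None,fx=4,fy=4,interpolation=2)[...,::-1])
E
```

```text
[0.45916991 0.01975801 0.03309594] [1.46301621 0.58593786 3.41812196]
```

View pics/s2.png

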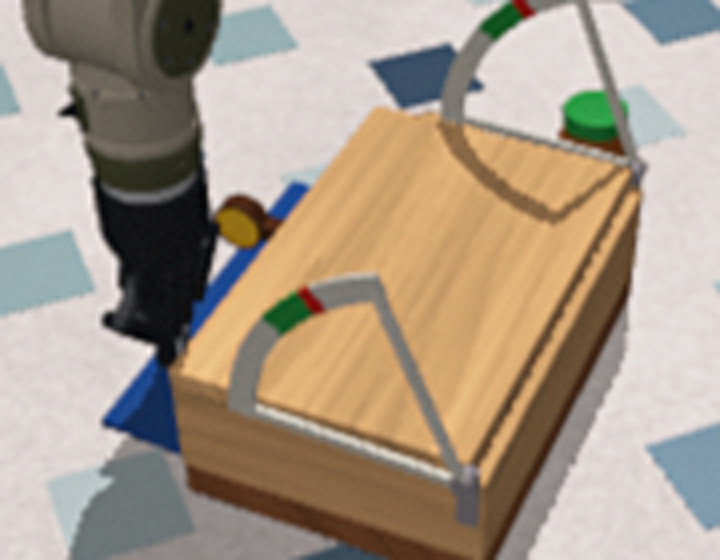

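The flap has followed the fingers and is nearly level; its edge runs from (110, 425) to (300, 190) in the crop. About 3 mm remains.

Call:
jog_arm(motion=[0,0,0.01,0,0,0,0,0,0,0.017,0,0,0,0,0,0,0.017,0,0,0,0,0,0,0.017,0,0,0,0])

```text
clock: 3.82
tcp_pos: [0.459, 0.0199, 0.0296]
orientation: [-0.001, 0.009, 1.0, 0.0]
wrist_force: [-0.1, -0.8, 0.5]
finger_gap: -0.0002
grip_force: 0.6
```

Call:
jog_arm(motion=[0,0,-0.25,0,0,0,0,0,0,-0.5,0,0,0,0,0,0,-0.75,0,0,0,0.5,-0.1,0.2,-0.75,0,0,0,1,-0.1,0.4,-0.75,0,0,0,1,-0.1,0.4,-0.75,0,0,0,1,-0.1,0.4,-0.75,0,0,0,1], newtons=30)

```text
clock: 4.7
tcp_pos: [0.4802, 0.0994, 0.1793]
orientation: [-0.001, 0.009, 1.0, -0.0]
wrist_force: [-0.1, 0.6, -0.1]
finger_gap: 0.0852
grip_force: 0.0
```

```bash
python3 - <<'E'
from h import *
c=get_calibration("wrist"); np.save("pics/wc2.npy",c["world_from_camera"])
s=env.get_state(); print(s["tcp_pos"],s["wrist_force"])
im=read_camera("wrist"); sd=read_camera("side"); cv2.imwrite("pics/w3f.png",im[...,::-1]); cv2.imwrite("pics/s3f.png",sd[...,::-1])
o=np.hstack([cv2.resize(im[150:420],(440,212))[:, :],cv2.resize(sd[140:260,190:370],(318,212))]); cv2.imwrite("pics/w3.png",o[...,::-1])
for p in([.480,.101,.113],[.480,.093,.133],[.442,.1,.03],[.442,-.05,.03],[.442,.25,.03]): print(p,proj("wrist",np.array(p)),proj("side",np.array(p)))
E
```

```text
[0.48017577 0.09942814 0.17925567] [-0.06638722  0.58751404 -0.12349754]
[0.48, 0.101, 0.113] [279.4508538  226.03185468] [240.2444722 184.9797553]
[0.48, 0.093, 0.133] [266.02374426 238.80754252] [238.44832075 181.14243172]
[0.442, 0.1, 0.03] [276.9460023  146.57626757] [231.04086179 203.41997831]
[0.442, -0.05, 0.03] [ 96.74658873 150.06769203] [206.2106513  236.32933653]
[0.442, 0.25, 0.03] [458.17570691 143.06488087] [252.0748002  175.54210695]
```

View pics/w3.png

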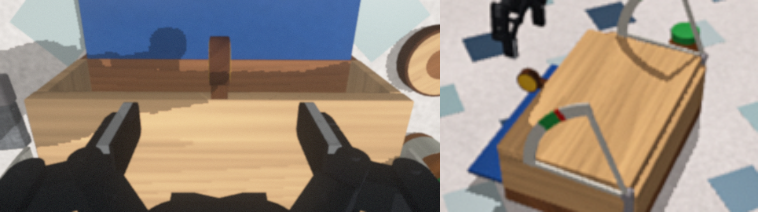

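The wrist view shows the grip centred between the fingers (full-image columns ~266-291). The flap stands out over the table, and nothing else has moved.

```bash
python3 - <<'E'
from h import *
im=cv2.imread("pics/w3f.png"); h=cv2.cvtColor(im,cv2.COLOR_BGR2HSV)
m=cv2.inRange(h,(100,120,30),(125,255,200))
m=cv2.morphologyEx(m,cv2.MORPH_OPEN,np.ones((5,5)));m[226:]=0
n,l,st,ce=cv2.connectedComponentsWithStats(m); i=l[190,200]; print(st[i])
ys,xs=np.where(l==i)
c=get_calibration("wrist"); c["world_from_camera"]=np.load("pics/wc2.npy")
def f(uv,z):
    o,d=ray("wrist",uv,c); return (o+d*(z-o[2])/d[2]).round(4)
for r in(150,160,175,200,215):
    k=xs[ys==r]
    if len(k): a=f((k.min(),r),.03); b=f((k.max()+1,r),.03); print(r,k.min(),k.max(),a,b,b[1]-a[1])
for x in(120,200,350,430): print(x,ys[xs==x].min(),f((x,ys[xs==x].min()),.03))
k=[x for x in range(250,310) if m[205,x]==0]; print(k[0],k[-1],f((k[0],205),.133),f((k[-1]+1,205),.133))
E
```

```text
[  101   144   357    82 26693]
150 101 457 [ 0.4418 -0.0458  0.03  ] [0.447  0.2511 0.03  ] 0.2969
160 102 455 [ 0.4502 -0.0465  0.03  ] [0.4554 0.2507 0.03  ] 0.29719999999999996
175 104 453 [ 0.463  -0.0471  0.03  ] [0.4683 0.2509 0.03  ] 0.29800000000000004
200 108 449 [ 0.4853 -0.0476  0.03  ] [0.4906 0.2506 0.03  ] 0.2982
215 111 446 [ 0.4992 -0.0474  0.03  ] [0.5045 0.2499 0.03  ] 0.2973
120 144 [ 0.4371 -0.0292  0.03  ]
200 145 [0.4391 0.0369 0.03  ]
350 146 [0.4421 0.1611 0.03  ]
430 146 [0.4433 0.2274 0.03  ]
265 293 [0.4586 0.0936 0.133 ] [0.4589 0.1101 0.133 ]
```

Call:
jog_arm(motion=[-0.005,0.012,0.2,0,0,0,1,-0.005,0.012,0.38,0,0,0,1,-0.005,0.012,0.425,0,0,0,1,-0.005,0.012,0.425,0,0,0,0,-0.005,0.012,0.425,0,0,0,0,-0.005,0.012,0.425,0,0,0,0,-0.005,0.012,0.425,0,0,0,0,-0.005,0.012,0.425,0,0,0,0], newtons=30)

```text
clock: 5.8
tcp_pos: [0.4827, 0.1, 0.0958]
orientation: [0.001, 0.01, 1.0, -0.002]
wrist_force: [-1.3, -9.2, 2.1]
finger_gap: 0.0155
grip_force: 36.6
```

Call:
jog_arm(motion=[0,-0.012,0,0,0,0,0,-0.002,-0.012,-0.06,0,0,0,0,-0.006,-0.012,-0.121,0,0,0,0,-0.014,-0.012,-0.181,0,0,0,0,-0.024,-0.012,-0.24,0,0,0,0,-0.038,-0.012,-0.299,0,0,0,0,-0.054,-0.012,-0.358,0,0,0,0,-0.077,-0.012,-0.426,0,0,0,0,-0.105,-0.012,-0.493,0,0,0,0,-0.136,-0.012,-0.559,0,0,0,0,-0.172,-0.012,-0.622,0,0,0,0,-0.211,-0.012,-0.683,0,0,0,0], newtons=30)

```text
clock: 7.3
tcp_pos: [0.5244, 0.099, 0.2317]
orientation: [-0.0, 0.009, 1.0, 0.0]
wrist_force: [5.3, 2.2, -6.8]
finger_gap: 0.0158
grip_force: 36.0
```

```bash
python3 - <<'E'
from h import *
s=env.get_state(); print({k:np.round(s[k],3) for k in("tcp_pos","wrist_force","ft_torque","finger_gap","joint_pos")})
im=read_camera("side"); cv2.imwrite("pics/s4.png",cv2.resize(im[90:270,180:360],None,fx=3,fy=3,interpolation=2)[...,::-1])
E
```

```text
{'tcp_pos': array([0.524, 0.099, 0.232]), 'wrist_force': array([ 5.346,  2.243, -6.778]), 'ft_torque': array([ 0.356, -0.667, -0.171]), 'finger_gap': np.float64(0.016), 'joint_pos': array([ 0.036,  0.233, -0.061,  1.277,  0.   ,  0.054])}
```

View pics/s4.png

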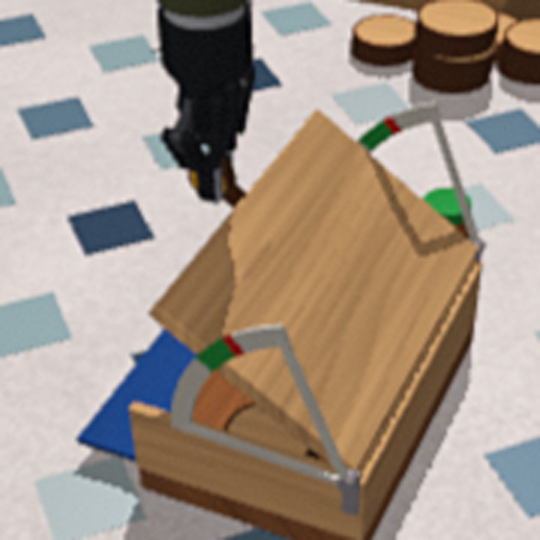

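The lid has followed to about 0.6 rad, just at the start of the green arc. The fingers still hold the grip and the flap is still out.

Call:
jog_arm(motion=[-0.046,0,-0.057,0,0,0,0,-0.094,0,-0.112,0,0,0,0,-0.143,0,-0.165,0,0,0,0,-0.196,0,-0.215,0,0,0,0,-0.251,0,-0.262,0,0,0,0,-0.3,0,-0.298,0,0,0,0,-0.35,0,-0.332,0,0,0,0,-0.391,0,-0.357,0,0,0,0,-0.423,0,-0.375,0,0,0,0,-0.423,0,-0.375,0,0,0,0,-0.423,0,-0.375,0,0,0,0])

```text
clock: 8.72
tcp_pos: [0.6085, 0.0971, 0.3062]
orientation: [-0.0, 0.009, 1.0, -0.0]
wrist_force: [1.4, 0.6, -4.1]
finger_gap: 0.0156
grip_force: 36.6
```

```bash
python3 - <<'E'
from h import *
s=env.get_state(); print({k:np.round(s[k],3) for k in("tcp_pos","wrist_force","ft_torque","finger_gap")})
im=read_camera("side"); cv2.imwrite("pics/s5.png",cv2.resize(im[90:270,180:360],None,fx=3,fy=3,interpolation=2)[...,::-1])
E
```

```text
{'tcp_pos': array([0.608, 0.097, 0.306]), 'wrist_force': array([ 1.418,  0.618, -4.119]), 'ft_torque': array([-0.092,  0.043, -0.241]), 'finger_gap': np.float64(0.016)}
```

View pics/s5.png

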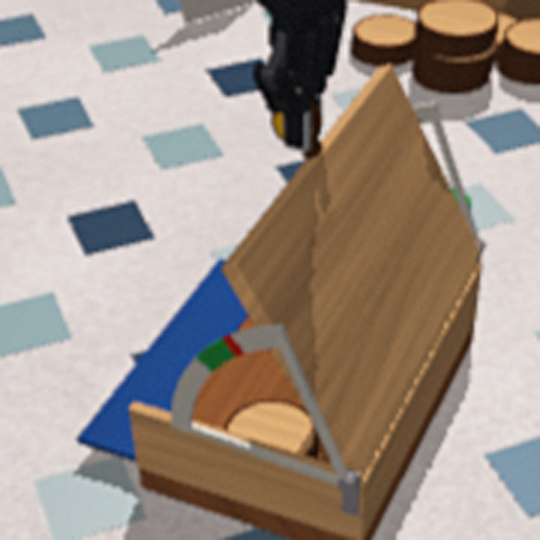

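The lid stands well past the red mark at about 1.06 rad, still gripped; the flap is unchanged.

Call:
jog_arm(motion=[0.052,0,0.03,0,0,0,0,0.103,0,0.063,0,0,0,0,0.152,0,0.099,0,0,0,0,0.199,0,0.137,0,0,0,0,0.245,0,0.177,0,0,0,0,0.288,0,0.219,0,0,0,0,0.313,0,0.246,0,0,0,0,0.329,0,0.264,0,0,0,0,0.329,0,0.264,0,0,0,0,0.329,0,0.264,0,0,0,0,0.329,0,0.264,0,0,0,0,0.329,0,0.264,0,0,0,0])

```text
clock: 10.28
tcp_pos: [0.542, 0.0986, 0.2544]
orientation: [-0.0, 0.009, 1.0, 0.0]
wrist_force: [-6.1, 0.7, 7.1]
finger_gap: 0.0154
grip_force: 37.6
```

```bash
python3 - <<'E'
from h import *
s=env.get_state(); print({k:np.round(s[k],3) for k in("tcp_pos","wrist_force","ft_torque","finger_gap")})
im=read_camera("side"); t=read_camera("top")
o=np.hstack([cv2.resize(im[90:310,170:350],(491,600)),cv2.resize(t[140:280,130:380],(309,173)).__class__((600,309,3),np.uint8)*0]); o[:173,491:]=cv2.resize(t[140:280,130:380],(309,173)); cv2.imwrite("pics/s6.png",o[...,::-1])
E
```

```text
{'tcp_pos': array([0.542, 0.099, 0.254]), 'wrist_force': array([-6.058,  0.693,  7.12 ]), 'ft_torque': array([ 0.112,  0.791, -0.267]), 'finger_gap': np.float64(0.015)}
```

View pics/s6.png

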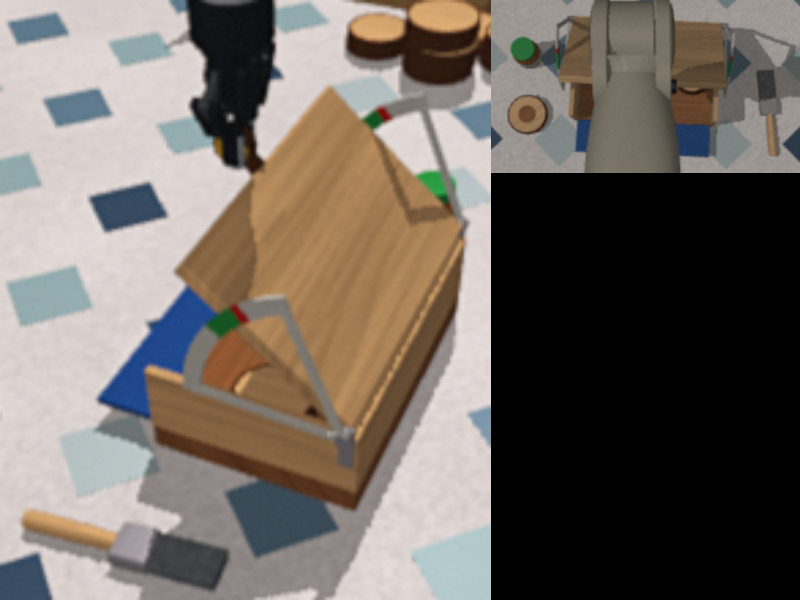

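The lid edge crosses the green of the near arc, matching the 0.715 rad computed from the hand position. The flap is level, and the slice, jar and brush are where they were.

```bash
python3 -c "
from workcell import env
s=env.get_state(); print(s['qvel'].round(3)); print(env.hand_in())"
```

```text
[ 0.    -0.001 -0.    -0.    -0.     0.001]
the job is handed in; nothing more can be done
None
```

The job is handed in: the front flap stands level within about 2°, the lid was raised to about 1.06 rad and brought back, and the arm is holding it still at about 0.715 rad (41°), with the slice, jar and brush undisturbed in the camera views.

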